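# Stand the order pad on its easel and hold a bag clip open round its edge

### The arm

A 6-joint arm with a two-finger parallel gripper is mounted at the origin on a cart in front of the work surface, level with it; the furniture and walls round the work are solid. World frame = base frame: x ahead of the robot, y to its left, z up, the work surface at z = 0. Lengths are in m, angles in rad, forces in N, time in s.
With the tool pointing down it reaches from about 0.35 to 0.975 m from the base axis. Payload 4.9 kg.
Tool frame: the origin (TCP) lies at the very end of the fingers, on their centre line; the grasp point (between the pads) lies grip_depth behind it (grip_depth is the distance from the TCP to the grasp point, in m); z points along the fingers, y is the line along which they close (so a half turn about z gives the same grasp; the last joint's range is limited). The gripper opens to 85 mm and grips with 20 to 120 N. Pads are 22 mm wide; open, the fingers measure 114 mm over their backs; the gripper's body (76 mm by 85 mm) begins 54 mm behind the grasp point. The pads swing forward as they close: fully open they stand 13 mm farther back than shut.
Start: joints at [-1.363, 0.053, 1.613, -0, 1.476, -0.119], TCP at [0.201, -0.592, 0.231] pointing down, gripper open.
Joint ranges: [-3.01, 3.01], [-1.01, 2.22], [0.06, 2.58], [-1.02, 4.17], [0.09, 2.62], [-3.14, 3.14]. Speed limits (rad/s): [2.57, 2.57, 3.14, 3.14, 3.14, 3.14].

### API

Orientations are given as a unit quaternion [w, x, y, z].
In Python, from rig import * gives the robot as it stands. The module is installed in compiled form; this text tells all that it offers.
- The arm moves only by the tool send_rows, never from a script. Its argument "deltas" is a list of rows, each an object of numbers: "tx", "ty", "tz": the shift along the world's x, y, z in mm; "wx", "wy", "wz": the turn, a rotation vector about the world's x, y, z in degrees; "fingers": the closure, from -1 (fully open) to 1 (shut), so that 0 is half open. A call has 1 to 10 rows; each row shifts and turns the commanded pose from where the row before left it; what a row does not reach is not made up. A row lasts 1/8 s, in which the tool goes at most 62.5 mm and 10.7 degrees, less where a joint would pass 70% of its speed; a pose out of reach is approached as far as the arm can. A call with a gripper value outside its range is refused whole. The fingers move at their own pace and stop on an object; "grip_force" is the grip in N (left out, the last holds). Time passes only in rows, so rows that do not move let the fingers close. It gives the time, the measured TCP pose, the force, the opening and the grip force at its end, in the units of the state.
- read_state(): the state, without advancing time (a new reading comes with each control period).
- camera(name): name is "scene" or "top" or "wrist"; returns a dict with "image" (384x512x3 uint8, blue, green, red), "depth" (384x512 float32, m along the optical axis (not along the pixel's ray), 0 where there is no reading), "vertical_fov" (degrees; the focal length in pixels is half the picture's height over the tangent of half this angle, whatever the lens; pixels are square), "cx", "cy" (the principal point, pixels), "camera_from_world" (4x4, takes a point from world to camera coordinates). Camera axes: x right, y up, looking along -z (the intrinsics and any distortion apply to the point x, -y, -z); pixel columns grow to the right and rows downward; lengths in m; the calibration is good to about 2 mm. A picture is of the moment at which its call begins.
- hand_in(): hands the job in; it is judged then, once.
The state is a dict: "clock": time; "qpos": joint angles; "joint_velocities": joint speeds; "joint_torque": joint torques, N m; "ee_pos": TCP position; "tool_rot": TCP orientation; "wrist_force": force on the tool from outside, world axes, zero at the start; "wrist_torque": the same for the moment, N m; "finger_gap": opening from 0.0 (shut) to 1.0 (fully open); "gripper_force": force on a finger pad.
Only numpy, scipy, OpenCV 4.12 (cv2) and the standard library are available. Lean on these libraries where they do the work, as an engineer would, in place of code of your own. Each camera call takes 0.05 s, during which the arm holds its last target. There are 200 camera calls.

### The job

Take the order pad out of the grey caddy and stand it on the ledge of the little wooden easel, centred, leaning back against the easel, cover towards you and the wire binding on the left, then let go of it. Pick up the green spring clip by squeezing its two handles together and keep it squeezed wide open, one jaw in front of and one behind the upper half of the pad's open right-hand edge, reaching well over the paper but touching neither side, so that I can tuck the order slips in. Finish while still holding the clip open there, with the pad standing on its easel and the other things on the worktop left where they are.

Things in the scene. Friction and masses are not known exactly. Their poses are not given: they have to be found in the camera images.
- pad: Purple wire-bound order pad, a rigid block 138 x 88 x 11 mm, about 0.1 kg, standing loose in the caddy's front slot. Origin on its back face near the middle. x up along its length (-69 to 69 mm), y towards the binding on the left (open edge at y = -46, paper ends at +42, wire a few mm more), z out of the front cover (back face 0, cover 11 mm).
- pad_top (a point): Middle of the pad's upper short edge, halfway through its thickness: (69, -2, 5.5) mm in the pad's frame. 95 mm of the pad show above the caddy; it can be taken from above by this edge, one finger in front, one behind.
- pad_foot (a point): Middle of the pad's lower short edge, halfway through its thickness, at (-69, -2, 5.5) mm in the pad's frame.
- pad_open_edge (a point): Point on the pad's open long edge (away from the binding), halfway through its thickness and halfway up its upper half, at (34, -46, 5.5) mm in the pad's frame: 35 mm below the upper end.
- caddy: Grey plastic counter caddy, 70 mm deep (x) by 116 mm wide (y) by 46 mm high, fixed to the worktop. Its origin is the centre of its underside; -x is its front. Its front slot is 17 mm wide (x from -32 to -15 mm), floor 3 mm up, and holds the pad; the pocket behind it holds blank slips that reach 64 mm high.
- easel: Small wooden table easel, fixed, 88 mm wide at the ledge, about 135 mm high. Origin on the worktop below the ledge's inner corner; x backwards, y to the left seen from the front, z up. Its face leans back 0.30 rad: up the face is (0.296, 0, 0.955). The ledge, 21 mm deep, is square to the face (slopes down towards it) and has a lip 10 mm high in front.
- easel_ledge (a point): Middle of the inner corner where the ledge meets the easel's face, at (0, 0, 45) mm in the easel's frame. The pad's lower rear edge belongs here.
- easel_rest (a point): Middle of the easel's face, 90 mm up the slope from the ledge corner, at (26.6, 0, 131) mm in the easel's frame. The face is two legs that span only y = -18 to +18 mm and end 94 mm up the slope, so the pad's edges stand free at both sides and above; a strut stands behind the middle.
- clip: Green plastic spring clip lying on its side, 28 mm high, 76 mm long, 55 g. Its frame belongs to half a: origin on the pivot axis at the underside, z up along the pivot, x towards the jaws (middle line of the shut clip); half a is the half whose jaw and handle lie at +y. Shut, the jaw tips almost meet 35 mm ahead of the pivot and the handle ends are 47 mm apart.
- clip_half_b (a joint): Opening of the clip: 0 shut, 0.62 rad fully open at its stop; both halves swing by half of it. A spring shuts it: at the handle points a finger needs about 4.5 N to start and 9.5 N to hold it fully open. Fully open the handles' outer faces are parallel, 22 mm apart, 8 to 42 mm behind the pivot; the jaws are parallel and 24 mm apart, with the middle line midway.
- clip_jaw_a (a point): Inner face of the tooth at the tip of half a's jaw, at mid height (14 mm above the underside), 33 mm ahead of the pivot along the middle line when fully open. The open mouth is 22 mm deep; jaw walls 4 mm thick.
- clip_jaw_b (a point): The same point on the jaw of half b.
- clip_handle_a (a point): Outer face of half a's handle at mid height, 26 mm from the pivot along the handle: a good place for one finger (59 mm behind the jaw tips when fully open). As it is squeezed the clip may creep up to 6 mm jaws-first between the fingers.
- clip_handle_b (a point): The same point on the handle of half b: for the other finger. Shut, the two handle points are 37 mm apart.
- kitchen_timer: Bystander: red and white kitchen timer, 65 mm across, 46 mm high; origin at the centre of its underside.
- steel_cup: Bystander: grey steel cup with a lug, 124 mm across, 53 mm high; origin at the centre of its underside.
- pepper_shaker: Bystander: grey and clear shaker, 44 mm across, 90 mm high; origin at the centre of its underside.
- sauce_red: Bystander: red squeeze bottle with a white nozzle, 52 mm across, 165 mm high; origin at the centre of its underside.

How it is judged:
By the outcome, as a careful person would: the job done as asked, in the order asked, and still so for the second after the job is handed in, while the arm keeps its last pose, push and grip.
It also fails if it takes over 54 s, if anything falls off the work surface, if the arm or the gripper's body presses on something with over 40 N, if the wrist force passes 120 N, or if a joint passes its speed limit or range.

## Working session

There is one attempt and no reset: what is moved stays moved. The work goes in short steps, Python scripts to look and compute and a tool call to move; the robot and the scene stay as the last step left them, time stands still between calls to the robot, and variables do not carry over. Pictures are saved under pics/ and viewed, at most 10 in all, crops included, and the job is handed in when it is done.

Besides the shell and the picture viewer there is one more tool, called after ">>>" in YAML: its name, and indented under it one key for each argument. send_rows: Moves the arm, as the interface text tells. Its arguments: {"type":"object","properties":{"deltas":{"type":"array"},"grip_force":{"type":"number"}},"required":["deltas"]}

```bash
mkdir -p pics
cat > h.py <<'E'
from rig import *
import numpy as np, cv2
def cam(n):
    c=camera(n); np.savez(f'{n}.npz',**c); return c
def load(n): return dict(np.load(f'{n}.npz'))
def cloud(c):
    h,w=c['depth'].shape; f=h/2/np.tan(np.radians(float(c['vertical_fov']))/2)
    u,v=np.meshgrid(np.arange(w),np.arange(h)); d=c['depth']
    P=np.stack([(u-c['cx'])/f*d,-(v-c['cy'])/f*d,-d],-1)
    T=np.linalg.inv(c['camera_from_world'])
    W=P@T[:3,:3].T+T[:3,3]; W[d==0]=np.nan; return W
def proj(c,p):
    h=c['depth'].shape[0]; f=h/2/np.tan(np.radians(float(c['vertical_fov']))/2)
    q=c['camera_from_world'][:3,:3]@np.array(p)+c['camera_from_world'][:3,3]
    return (c['cx']-f*q[0]/q[2], c['cy']+f*q[1]/q[2])
E
python3 - <<'E'
from h import *
print({k:v for k,v in read_state().items()})
ims=[]
for n in('scene','top'):
    c=cam(n); print(n,c.keys(),c['vertical_fov'],c['cx'],c['cy'],c['camera_from_world'].round(3).tolist())
    cv2.imwrite(f'pics/{n}0.png',cv2.resize(c['image'],(800,600)))
E
```

```text
{'clock': 0.0, 'qpos': array([-1.36301061e+00,  5.33494405e-02,  1.61429013e+00,  7.79162173e-06,
        1.47599282e+00, -1.18991649e-01]), 'joint_velocities': array([-0.00015342, -0.00031751,  0.00115498,  0.0006285 , -0.0003373 ,
       -0.00047331]), 'joint_torque': array([ 4.33259320e-04, -3.93681586e+01, -3.70175278e+01, -4.36315338e-05,
        7.17568793e-03, -4.68522074e-06]), 'ee_pos': array([ 0.20049916, -0.59131348,  0.23006993]), 'tool_rot': array([-1.01903424e-03,  9.86681284e-01,  1.62662235e-01, -4.13900848e-05]), 'wrist_force': array([-0.47671514, -0.42034264, -0.41346904]), 'wrist_torque': array([-0.01890528,  0.01504508, -0.00943523]), 'gripper_force': 0.0, 'finger_gap': 1.0016820520760914}
scene dict_keys(['image', 'depth', 'vertical_fov', 'cx', 'cy', 'camera_from_world']) 42.27747255641493 255.29575985836374 197.02823202721612 [[-0.718, -0.695, 0.012, 0.421], [0.444, -0.445, 0.778, -0.354], [-0.535, 0.564, 0.629, -1.066], [0.0, 0.0, 0.0, 1.0]]
top dict_keys(['image', 'depth', 'vertical_fov', 'cx', 'cy', 'camera_from_world']) 44.60053481528897 265.56955732861036 192.39568758904426 [[-0.008, -1.0, -0.009, -0.006], [0.984, -0.01, 0.18, -0.602], [-0.18, -0.007, 0.984, -1.384], [0.0, 0.0, 0.0, 1.0]]
```

View pics/scene0.png

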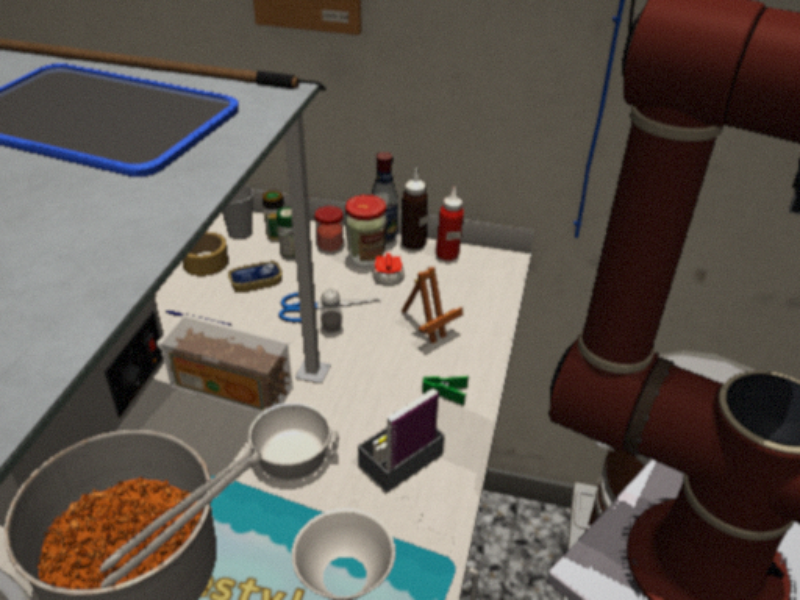

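View pics/top0.png

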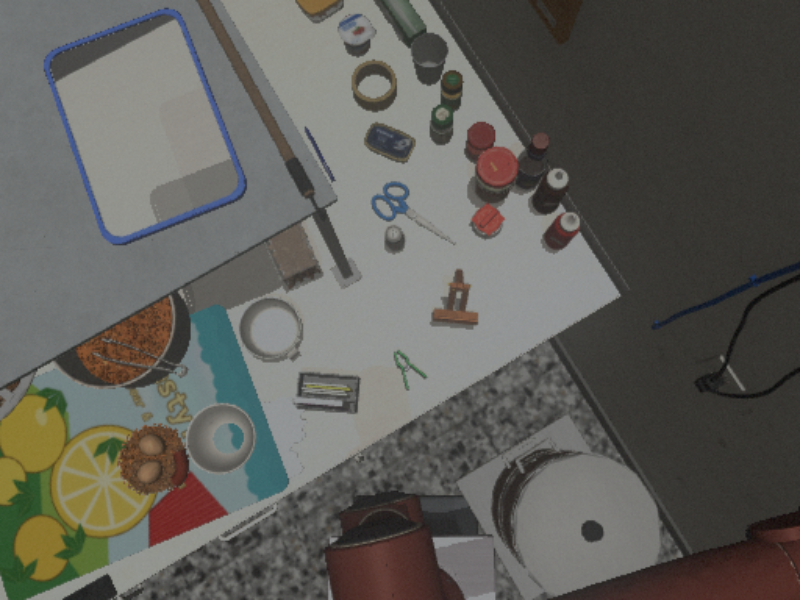

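```bash
python3 -c "
import rig;print([ (k,getattr(rig,k)) for k in dir(rig) if not k.startswith('__')])"
```

```text
[('MotionError', <class 'rig.MotionError'>), ('camera', <function make.<locals>.drawn_camera at 0x7fe0433dc0e0>), ('grip_depth', 0.0187), ('hand_in', <function connect.<locals>.done at 0x7fe04334f7e0>), ('read_state', <function make.<locals>.<lambda> at 0x7fe0433dc5e0>)]
```

Run:
```python
from h import *
out=[]
for n,(x0,y0,x1,y1),s in(('top',(180,165,310,270),6),('scene',(220,165,310,315),4)):
    c=load(n);im=c['image'][y0:y1,x0:x1]; im=np.clip(im.astype(float)*1.8,0,255).astype('uint8')
    im=cv2.resize(im,None,fx=s,fy=s,interpolation=cv2.INTER_CUBIC)
    for i in range(0,x1-x0,10):cv2.putText(im,str(x0+i),(i*s,8),0,.3,(0,0,255))
    for i in range(0,y1-y0,10):cv2.putText(im,str(y0+i),(0,i*s+4),0,.3,(0,0,255))
    cv2.imwrite(f'pics/{n}c.png',im)
    W=cloud(c);hsv=cv2.cvtColor(c['image'],cv2.COLOR_BGR2HSV).astype(int)
    m=np.zeros(W.shape[:2],bool);m[y0:y1,x0:x1]=1
    t=lambda q:(q[:,0].min().round(3),q[:,0].max().round(3),q[:,1].min().round(3),q[:,1].max().round(3),q[:,2].min().round(3),q[:,2].max().round(3))
    for nm,lo,hi in(('green',40,85),('purple',135,172),('orange',3,14)):
        k=m&(hsv[...,0]>=lo)&(hsv[...,0]<=hi)&(hsv[...,1]>75)&(W[...,2]>.008)
        if nm=='orange': k&=hsv[...,1]>100
        q=W[k]; q=q[~np.isnan(q[:,0])]
        if len(q)<5: print(n,nm,len(q));continue
        print(n,nm,len(q),t(q),np.median(q,0).round(3))
        if nm!='green':
            mu=q.mean(0); U,S,V=np.linalg.svd(q-mu,full_matrices=False);print(S/np.sqrt(len(q)),V.round(3).tolist(),mu)
```

```text
top green 44 (np.float64(0.437), np.float64(0.505), np.float64(-0.03), np.float64(0.031), np.float64(0.021), np.float64(0.033)) [0.477 0.01  0.027]
top purple 0
top orange 176 (np.float64(0.561), np.float64(0.625), np.float64(-0.133), np.float64(-0.05), np.float64(0.041), np.float64(0.136)) [ 0.576 -0.093  0.051]
[0.03288983 0.02298796 0.00741717] [[-0.465, -0.003, -0.886], [-0.086, -0.995, 0.049], [-0.881, 0.099, 0.462]] [ 0.58086836 -0.09214373  0.06369326]
scene green 285 (np.float64(0.431), np.float64(0.506), np.float64(-0.031), np.float64(0.032), np.float64(0.008), np.float64(0.031)) [0.469 0.01  0.023]
scene purple 775 (np.float64(0.392), np.float64(0.404), np.float64(0.122), np.float64(0.209), np.float64(0.043), np.float64(0.144)) [0.398 0.167 0.096]
[0.02777549 0.02430244 0.00103806] [[-0.006, -0.096, -0.995], [-0.089, -0.991, 0.096], [0.996, -0.089, 0.003]] [0.3975711  0.16624293 0.09506612]
scene orange 656 (np.float64(0.555), np.float64(0.826), np.float64(-0.299), np.float64(-0.043), np.float64(0.009), np.float64(0.136)) [ 0.601 -0.099  0.055]
[0.08843914 0.03000187 0.02016884] [[-0.918, 0.362, 0.16], [0.204, 0.086, 0.975], [-0.339, -0.928, 0.153]] [ 0.63654875 -0.10674795  0.06279924]
```

View pics/topc.png

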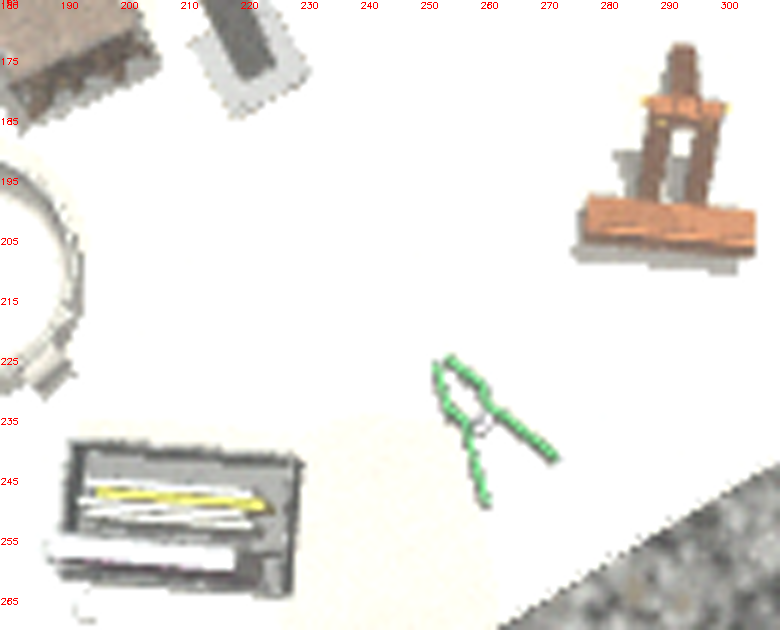

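View pics/scenec.png

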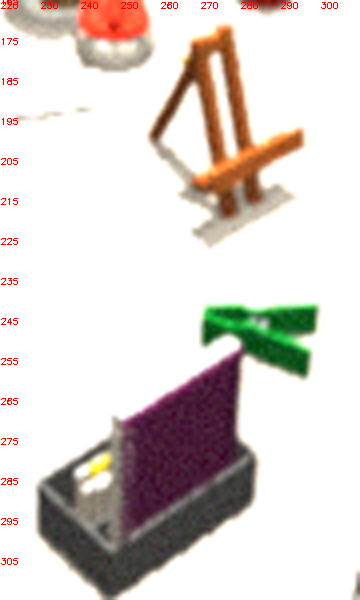

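>>> send_rows:
  deltas:
    - {"tx":20,"ty":40,"tz":20,"wz":5}
    - {"tx":20,"ty":45,"tz":20,"wz":5}
    - {"tx":25,"ty":45,"tz":20,"wz":5}
    - {"tx":25,"ty":45,"tz":20,"wz":5}
    - {"tx":25,"ty":45,"tz":15,"wz":6}
    - {"tx":25,"ty":45,"tz":15,"wz":6}
    - {"tx":25,"ty":45,"tz":15,"wz":6}
    - {"tx":25,"ty":45,"tz":15,"wz":6}
    - {"tx":25,"ty":45,"tz":10,"wz":6}
    - {"tx":25,"ty":45,"tz":10,"wz":6}

```text
schema error: expected keys tx, ty, tz, wx, wy, wz, fingers
```

>>> send_rows:
  deltas:
    - {"tx":20,"ty":45,"wz":5}
    - {"tx":20,"ty":40,"wz":5}
    - {}
    - {}

```text
schema error: expected keys tx, ty, tz, wx, wy, wz, fingers
```

Run:
```python
from h import *
s=read_state();print(s['clock'],s['ee_pos'],s['tool_rot'],s['qpos'])
c=cam('wrist'); C=np.linalg.inv(c['camera_from_world']);print(C.round(3),c['vertical_fov'])
cv2.imwrite('pics/w1.png',cv2.resize(c['image'],(800,600)))
```

```text
0.1 [ 0.20050674 -0.5913689   0.23019835] [-9.28454905e-04  9.86682719e-01  1.62654081e-01 -2.31979676e-05] [-1.36302984e+00  5.32803758e-02  1.61414683e+00  3.62068162e-05
  1.47602259e+00 -1.18997036e-01]
[[ 0.32   0.912  0.256  0.265]
 [-0.947  0.309  0.085 -0.57 ]
 [-0.002 -0.27   0.963  0.374]
 [ 0.     0.     0.     1.   ]] 58.21506162494727
```

View pics/w1.png

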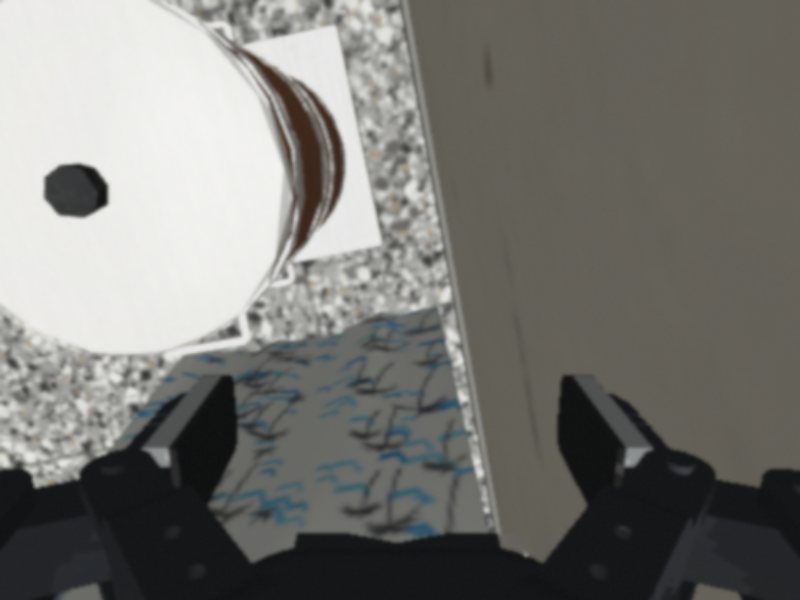

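>>> send_rows:
  deltas:
    - {"tx":20,"ty":40,"tz":20,"wx":0,"wy":0,"wz":5,"fingers":-1}
    - {"tx":20,"ty":45,"tz":20,"wx":0,"wy":0,"wz":5,"fingers":-1}
    - {"tx":25,"ty":50,"tz":20,"wx":0,"wy":0,"wz":6,"fingers":-1}
    - {"tx":25,"ty":50,"tz":20,"wx":0,"wy":0,"wz":6,"fingers":-1}
    - {"tx":25,"ty":50,"tz":15,"wx":0,"wy":0,"wz":6,"fingers":-1}
    - {"tx":25,"ty":50,"tz":15,"wx":0,"wy":0,"wz":6,"fingers":-1}
    - {"tx":25,"ty":50,"tz":15,"wx":0,"wy":0,"wz":6,"fingers":-1}
    - {"tx":25,"ty":50,"tz":15,"wx":0,"wy":0,"wz":6,"fingers":-1}
    - {"tx":25,"ty":50,"tz":10,"wx":0,"wy":0,"wz":6,"fingers":-1}
    - {"tx":25,"ty":50,"tz":10,"wx":0,"wy":0,"wz":6,"fingers":-1}

```text
clock: 1.4
ee_pos: [0.441, -0.1051, 0.3915]
tool_rot: [0.0, 0.783, 0.622, 0.0]
wrist_force: [1.0, -0.9, 0.9]
finger_gap: 1.001
gripper_force: 0.0
```

>>> send_rows:
  deltas:
    - {"tx":20,"ty":50,"tz":0,"wx":0,"wy":0,"wz":4,"fingers":-1}
    - {"tx":10,"ty":50,"tz":0,"wx":0,"wy":0,"wz":4,"fingers":-1}
    - {"tx":0,"ty":0,"tz":0,"wx":0,"wy":0,"wz":0,"fingers":-1}
    - {"tx":0,"ty":0,"tz":0,"wx":0,"wy":0,"wz":0,"fingers":-1}

```text
clock: 1.9
ee_pos: [0.4705, -0.0071, 0.391]
tool_rot: [-0.0, 0.739, 0.674, -0.0]
wrist_force: [-0.1, -0.8, 0.3]
finger_gap: 1.0
gripper_force: 0.0
```

Run:
```python
from h import *
s=read_state();print(s['clock'],s['ee_pos'],s['tool_rot'],s['qpos'])
c=cam('wrist'); C=np.linalg.inv(c['camera_from_world']);print(C.round(3))
cv2.imwrite('pics/w2.png',cv2.resize(c['image'],(800,600)))
```

```text
1.9 [ 0.47048574 -0.00713739  0.39102108] [-2.60390744e-05  7.38937041e-01  6.73774399e-01 -3.28145350e-04] [-1.73228133e-01 -3.63556098e-01  1.72362379e+00 -4.98374955e-04
  1.78196762e+00 -8.11459504e-02]
[[ 0.996  0.089  0.026  0.476]
 [-0.093  0.958  0.27   0.061]
 [-0.001 -0.271  0.963  0.535]
 [ 0.     0.     0.     1.   ]]
```

View pics/w2.png

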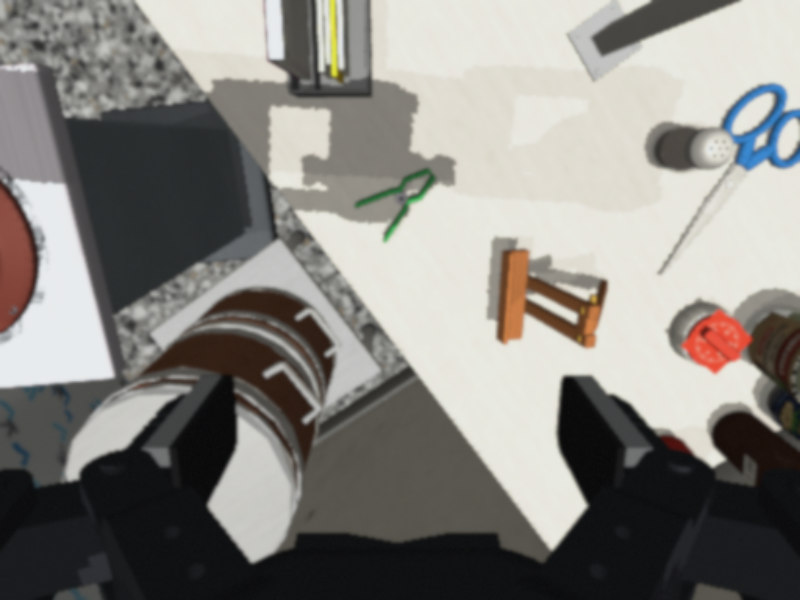

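```bash
cat > fit.py <<'E'
from h import *
from scipy.optimize import minimize
def easel(c):
    W=cloud(c);hsv=cv2.cvtColor(c['image'],cv2.COLOR_BGR2HSV).astype(int)
    k=(hsv[...,0]>=3)&(hsv[...,0]<=16)&(hsv[...,1]>110)&(abs(W[...,0]-.6)<.09)&(abs(W[...,1]+.09)<.08)&(W[...,2]>.03)
    return W[k]
def toE(q,x,y,a):
    d=q-[x,y,0]; X=d[:,0]*np.cos(a)+d[:,1]*np.sin(a); Y=-d[:,0]*np.sin(a)+d[:,1]*np.cos(a)
    s=X*.296+(d[:,2]-.045)*.955; n=-X*.955+(d[:,2]-.045)*.296; return s,Y,n
E
python3 - <<'E'
from fit import *
for nm in('wrist','scene','top'):
    c=load(nm);q=easel(c)
    x,y,a=.588,-.092,-.087
    for it in range(8):
        s,Y,n=toE(q,x,y,a)
        led=(s<.013)&(n>-.005); leg=(s>.02)&(s<.08)&(abs(Y)<.02)&(abs(n)<.006)
        f=leg
        nn=np.median(n[leg]); x-=nn/.955
        lo,hi=np.percentile(Y[led],[1,99]); y+=(lo+hi)/2
        # yaw from front of lip
        L=led&(n>np.percentile(n[led],60))
        p=np.polyfit(Y[L],n[L],1); a+=np.clip(p[0],-.02,.02)*.8
    s,Y,n=toE(q,x,y,a)
    led=(s<.013)&(n>-.005)
    print(nm,len(q),leg.sum(),led.sum(),'xya',round(x,4),round(y,4),round(a,4),'width',hi-lo,'n ledge',np.percentile(n[led],[2,50,98]).round(4),'s',np.percentile(s[led],[2,98]).round(4),'smax',s.max().round(4), 'leg n sd',n[leg].std().round(4))
# clip
f=800/512
c=load('wrist');h=384;fo=h/2/np.tan(np.radians(float(c['vertical_fov']))/2);T=np.linalg.inv(c['camera_from_world'])
def at(u,v,z):
    r=T[:3,:3]@np.array([(u-c['cx'])/fo,-(v-c['cy'])/fo,-1]);o=T[:3,3];return (o+r*(z-o[2])/r[2])[:2].round(4)
for u,v in((433,171),(358,205),(388,240),(403,195)): print(at(u/f,v/f,.028))
for nm in('wrist','scene','top'):
    c2=load(nm);W=cloud(c2);hsv=cv2.cvtColor(c2['image'],cv2.COLOR_BGR2HSV).astype(int)
    k=(hsv[...,0]>=40)&(hsv[...,0]<=85)&(hsv[...,1]>75)&(W[...,2]>.018)&(W[...,2]<.04)&(abs(W[...,0]-.47)<.06)&(abs(W[...,1])<.06)
    q=W[k]; best=None
    for a in np.radians(np.arange(20,60,1)):
        u=q[:,0]*np.cos(a)+q[:,1]*np.sin(a);v=-q[:,0]*np.sin(a)+q[:,1]*np.cos(a)
        # symmetry axis: jaws end mean v == handle mid v
        e=v[u>np.percentile(u,88)].mean(); b=u<np.percentile(u,20); m=(v[b].max()+v[b].min())/2
        if best is None or abs(e-m)<best[0]: best=(abs(e-m),np.degrees(a),(e+m)/2,u.min(),u.max(),np.ptp(v[b]),a)
    a=best[-1];u0=best[4]-.035;p=np.array([u0*np.cos(a)-best[2]*np.sin(a),u0*np.sin(a)+best[2]*np.cos(a)])
    print(nm,len(q),'clip pivot',p.round(4),'ang',best[1],'len',best[4]-best[3],'spread',best[5],'z',np.percentile(q[:,2],90))
# pad
c=load('scene');W=cloud(c);hsv=cv2.cvtColor(c['image'],cv2.COLOR_BGR2HSV).astype(int)
k=(hsv[...,0]>=135)&(hsv[...,0]<=172)&(hsv[...,1]>75)&(abs(W[...,0]-.4)<.03)&(abs(W[...,1]-.165)<.07)
q=W[k];mu=q.mean(0);V=np.linalg.svd(q-mu,full_matrices=False)[2][2];V*=-np.sign(V[0]);ya=np.arctan2(V[1],V[0])-np.pi
print('padN',V,'mu',mu,'yaw',np.degrees(np.arctan2(-V[1],-V[0])))
yd=np.array([-(-V[1]),-V[0],0]);yd/=np.linalg.norm(yd);print('yd',yd,'y ext',np.percentile(q@yd,[.5,1,50,99,99.5]),'z',np.percentile(q[:,2],[0.5,99.5]))
c=load('top');W=cloud(c);q=W[240:270,180:232].reshape(-1,3);q=q[(q[:,2]>.115)]
print('padtop',len(q),np.median(q,0),np.percentile(q@yd,[1,99]),np.percentile(q@(-V/np.linalg.norm(V)),[2,98]),'cover',-mu@V)
c=load('wrist')
E
```

```text
wrist 1726 382 954 xya 0.5836 -0.0911 -0.1196 width 0.08270675175981271 n ledge [-0.0008  0.0136  0.0269] s [-0.0008  0.0119] smax 0.0965 leg n sd 0.0011
scene 447 130 195 xya 0.5849 -0.0897 -0.0945 width 0.0841180898606331 n ledge [-0.0028  0.0242  0.0303] s [-0.0052  0.0116] smax 0.0956 leg n sd 0.0021
  return _methods._mean(a, axis=axis, dtype=dtype,
  ret = ret.dtype.type(ret / rcount)
Traceback (most recent call last):
IndexError: index -1 is out of bounds for axis 0 with size 0
```

Run:
```python
from fit import *
for nm in('wrist','scene'):
    q=easel(load(nm)); s,Y,n=toE(q,.584,-.0905,-.1)
    leg=(s>.02)&(s<.085)&(abs(Y)<.022)&(abs(n)<.005)
    A=np.c_[Y,s,np.ones(len(Y))][leg];print(nm,'leg: dyaw,dtilt,off',np.linalg.lstsq(A,n[leg],rcond=None)[0], 'Yrange',np.percentile(Y[leg],[1,99]))
    lip=(s>.006)&(s<.014)&(n>.018);b=np.linspace(-.036,.036,10);
    fr=[np.percentile(n[lip&(abs(Y-t)<.004)],90) for t in b];print(' lip yaw',np.polyfit(b,fr,1),'s of lip top',np.percentile(s[lip],[50,95]),'Y',Y[lip].min(),Y[lip].max())
f=800/512
c=load('wrist');h=384;fo=h/2/np.tan(np.radians(float(c['vertical_fov']))/2);T=np.linalg.inv(c['camera_from_world'])
def at(u,v,z):
    r=T[:3,:3]@np.array([(u-c['cx'])/fo,-(v-c['cy'])/fo,-1]);o=T[:3,3];return (o+r*(z-o[2])/r[2])[:2].round(4)
for u,v in((433,171),(358,205),(388,240),(403,195)): print(at(u/f,v/f,.028))
for nm in('wrist','scene','top'):
    c2=load(nm);W=cloud(c2);hsv=cv2.cvtColor(c2['image'],cv2.COLOR_BGR2HSV).astype(int)
    k=(hsv[...,0]>=40)&(hsv[...,0]<=85)&(hsv[...,1]>75)&(W[...,2]>.018)&(W[...,2]<.04)&(abs(W[...,0]-.47)<.06)&(abs(W[...,1])<.06)
    q=W[k]; best=None
    for a in np.radians(np.arange(20,60,1)):
        u=q[:,0]*np.cos(a)+q[:,1]*np.sin(a);v=-q[:,0]*np.sin(a)+q[:,1]*np.cos(a)
        e=v[u>np.percentile(u,88)].mean(); b=u<np.percentile(u,20); m=(v[b].max()+v[b].min())/2
        if best is None or abs(e-m)<best[0]: best=(abs(e-m),np.degrees(a),(e+m)/2,u.min(),u.max(),np.ptp(v[b]),a)
    a=best[-1];u0=best[4]-.035;p=np.array([u0*np.cos(a)-best[2]*np.sin(a),u0*np.sin(a)+best[2]*np.cos(a)])
    print(nm,len(q),'clip pivot',p.round(4),'ang',best[1],'len',best[4]-best[3],'spread',best[5],'z',np.percentile(q[:,2],90))
c=load('scene');W=cloud(c);hsv=cv2.cvtColor(c['image'],cv2.COLOR_BGR2HSV).astype(int)
k=(hsv[...,0]>=135)&(hsv[...,0]<=172)&(hsv[...,1]>75)&(abs(W[...,0]-.4)<.03)&(abs(W[...,1]-.165)<.07)
q=W[k];mu=q.mean(0);V=np.linalg.svd(q-mu,full_matrices=False)[2][2];V*=-np.sign(V[0])
print('padN',V,'mu',mu,'yaw',np.degrees(np.arctan2(-V[1],-V[0])))
yd=np.array([V[1],-V[0],0]);yd/=np.linalg.norm(yd);print('yd',yd,'y ext',np.percentile(q@yd,[.5,1,50,99,99.5]),'z',np.percentile(q[:,2],[0.5,99.5]))
c=load('top');W=cloud(c);q=W[240:270,180:232].reshape(-1,3);q=q[(q[:,2]>.115)]
print('padtop',len(q))
if len(q):print(np.median(q,0),np.percentile(q@yd,[1,99]),np.percentile(q@-V,[2,98]),'cover',-mu@V)
```

```text
wrist leg: dyaw,dtilt,off [-0.01645702  0.00517401 -0.00012911] Yrange [-0.01639425  0.01554371]
 lip yaw [-0.0058509   0.02684539] s of lip top [0.01018018 0.01187584] Y -0.041652311338476605 0.04145314804499078
scene leg: dyaw,dtilt,off [ 0.00150272  0.00873878 -0.00114303] Yrange [-0.01728701  0.01755569]
 lip yaw [0.01555129 0.02712039] s of lip top [0.00907766 0.01161784] Y -0.041304844874070344 0.04463083288642476
[0.5062 0.0287]
[0.4341 0.0042]
[ 0.4588 -0.0314]
[0.4768 0.0095]
wrist 276 clip pivot [0.4745 0.0077] ang 34.0 len 0.07194304245289102 spread 0.04366702344506962 z 0.03001760093798289
scene 196 clip pivot [0.4739 0.0082] ang 33.0 len 0.0720212048634869 spread 0.04523436167447484 z 0.0294348362173954
top 44 clip pivot [0.4758 0.0086] ang 36.0 len 0.07167790797684759 spread 0.04265649506580249 z 0.031841583125872173
padN [-0.9960519   0.08873723 -0.00251363] mu [0.3975711  0.16624293 0.09506612] yaw -5.090981113492165
yd [0.08873751 0.99605505 0.        ] y ext [0.15711483 0.15912378 0.20141293 0.24159802 0.24200176] z [0.04530152 0.14239605]
padtop 139
[0.40335529 0.16419703 0.14125053] [0.15565497 0.24608902] [0.38239097 0.39343905] cover 0.381488476979126
```

Run:
```python
from h import *
W=cloud(load('top'))
q=W[W[...,2]>.2].reshape(-1,3)
q=q[(q[:,1]>-.3)&(q[:,0]>.1)]
for y in np.arange(0,.5,.05):
    k=q[abs(q[:,1]-y)<.025]
    if len(k): i=k[:,0].argmin(); print(y.round(2),k[i].round(3))
```

```text
0.0 [ 0.184 -0.024  0.705]
0.05 [0.18  0.07  0.683]
0.1 [0.19  0.106 0.259]
0.15 [0.612 0.174 0.51 ]
0.2 [0.584 0.224 0.512]
0.25 [0.555 0.273 0.519]
0.3 [0.526 0.324 0.517]
0.35 [0.496 0.375 0.522]
0.4 [0.467 0.425 0.511]
0.45 [0.439 0.475 0.51 ]
```

>>> send_rows:
  deltas:
    - {"tx":-22,"ty":57,"tz":0,"wx":0,"wy":0,"wz":0,"fingers":-1}
    - {"tx":-22,"ty":57,"tz":0,"wx":0,"wy":0,"wz":0,"fingers":-1}
    - {"tx":-22.5,"ty":57.5,"tz":0,"wx":0,"wy":0,"wz":0,"fingers":-1}
    - {"tx":0,"ty":0,"tz":-45,"wx":0,"wy":0,"wz":0,"fingers":-1}
    - {"tx":0,"ty":0,"tz":-50,"wx":0,"wy":0,"wz":0,"fingers":-1}
    - {"tx":0,"ty":0,"tz":-50,"wx":0,"wy":0,"wz":0,"fingers":-1}
    - {"tx":0,"ty":0,"tz":-40,"wx":0,"wy":0,"wz":0,"fingers":-1}
    - {"tx":0,"ty":0,"tz":0,"wx":0,"wy":0,"wz":0,"fingers":-1}
    - {"tx":0,"ty":0,"tz":0,"wx":0,"wy":0,"wz":0,"fingers":-1}

```text
clock: 3.08
ee_pos: [0.4053, 0.164, 0.2083]
tool_rot: [0.001, 0.739, 0.673, 0.001]
wrist_force: [1.2, -0.5, 0.3]
finger_gap: 0.999
gripper_force: 0.0
```

>>> send_rows:
  deltas:
    - {"tx":-1,"ty":0.5,"tz":-50,"wx":0,"wy":0,"wz":0,"fingers":-1}
    - {"tx":0,"ty":0,"tz":-50,"wx":0,"wy":0,"wz":0,"fingers":-1}
    - {"tx":0,"ty":0,"tz":0,"wx":0,"wy":0,"wz":0,"fingers":0}
    - {"tx":0,"ty":0,"tz":0,"wx":0,"wy":0,"wz":0,"fingers":0.5}
    - {"tx":0,"ty":0,"tz":0,"wx":0,"wy":0,"wz":0,"fingers":1}
    - {"tx":0,"ty":0,"tz":0,"wx":0,"wy":0,"wz":0,"fingers":1}
    - {"tx":0,"ty":0,"tz":0,"wx":0,"wy":0,"wz":0,"fingers":1}
    - {"tx":0,"ty":0,"tz":0,"wx":0,"wy":0,"wz":0,"fingers":1}
  grip_force: 35

```text
clock: 4.08
ee_pos: [0.4044, 0.1654, 0.1084]
tool_rot: [0.001, 0.739, 0.674, 0.001]
wrist_force: [-1.5, -0.7, 5.5]
finger_gap: 0.121
gripper_force: 35.3
```

>>> send_rows:
  deltas:
    - {"tx":0,"ty":0,"tz":25,"wx":0,"wy":0,"wz":0,"fingers":1}
    - {"tx":0,"ty":0,"tz":35,"wx":0,"wy":0,"wz":0,"fingers":1}
    - {"tx":0,"ty":0,"tz":50,"wx":0,"wy":0,"wz":0,"fingers":1}
    - {"tx":0,"ty":0,"tz":55,"wx":0,"wy":0,"wz":0,"fingers":1}
    - {"tx":0,"ty":0,"tz":25,"wx":0,"wy":0,"wz":0,"fingers":1}
    - {"tx":0,"ty":0,"tz":0,"wx":0,"wy":0,"wz":0,"fingers":1}
    - {"tx":0,"ty":0,"tz":0,"wx":0,"wy":0,"wz":0,"fingers":1}

```text
clock: 4.95
ee_pos: [0.4025, 0.1649, 0.2944]
tool_rot: [-0.001, 0.739, 0.674, -0.001]
wrist_force: [-0.1, -0.2, -1.1]
finger_gap: 0.113
gripper_force: 34.4
```

```bash
cat > pad.py <<'E'
from h import *
from scipy.spatial.transform import Rotation as R
def pad(c=None):
    s=read_state();c=c or cam('scene');W=cloud(c);hsv=cv2.cvtColor(c['image'],cv2.COLOR_BGR2HSV).astype(int)
    w,x,y,z=s['tool_rot'];M=R.from_quat([x,y,z,w]).as_matrix()
    k=(hsv[...,0]>=135)&(hsv[...,0]<=172)&(hsv[...,1]>75)&(np.linalg.norm(W-s['ee_pos'],axis=-1)<.16)
    q=W[k];t=(q-s['ee_pos'])@M; mu=t.mean(0);g=np.linalg.svd(t-mu,full_matrices=False)[2]
    print(s['clock'],'tcp',s['ee_pos'].round(4),'tool y',M[:,1].round(3),'tool z',M[:,2].round(3))
    print(len(q),'in tool: x',np.percentile(t[:,0],[.5,99.5]).round(4),'y',np.percentile(t[:,1],[2,50,98]).round(4),'z',np.percentile(t[:,2],[.5,99.5]).round(4),'normal',g[2].round(3))
    return c
E
python3 - <<'E'
from pad import *
c=pad(); cv2.imwrite('pics/s3.png',cv2.resize(c['image'][120:312,160:416],(800,600)))
E
```

```text
4.95 tcp [0.4025 0.1649 0.2944] tool y [ 0.996 -0.092 -0.003] tool z [-0.003 -0.001 -1.   ]
1404 in tool: x [-0.0422  0.0426] y [-0.0374 -0.0068  0.0047] z [-0.1528  0.0988] normal [ 0.023 -0.998  0.062]
```

View pics/s3.png

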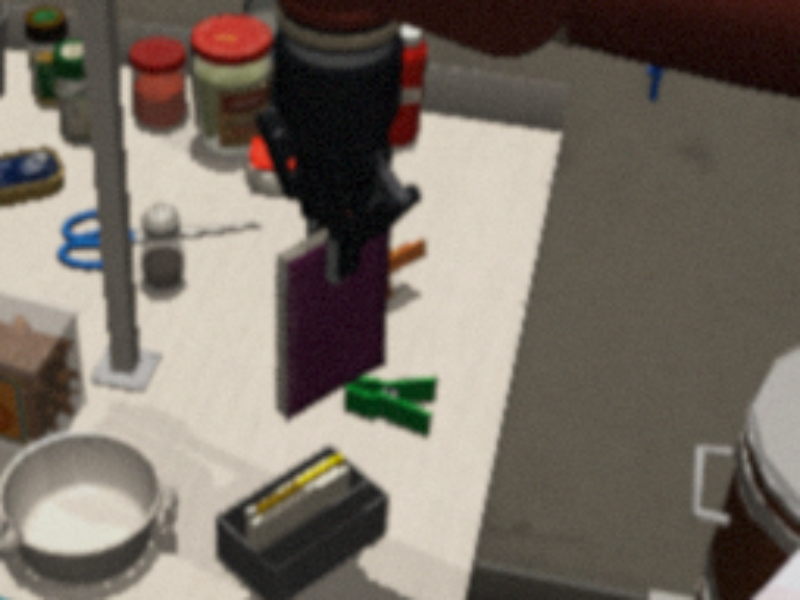

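Run:
```python
from pad import *
s=read_state();c=load('scene');W=cloud(c);hsv=cv2.cvtColor(c['image'],cv2.COLOR_BGR2HSV).astype(int)
w,x,y,z=s['tool_rot'];M=R.from_quat([x,y,z,w]).as_matrix()
k=(hsv[...,0]>=135)&(hsv[...,0]<=172)&(hsv[...,1]>75)
t=(W[k]-s['ee_pos'])@M;t=t[(t[:,2]>.015)&(t[:,2]<.13)&(abs(t[:,0])<.06)&(abs(t[:,1])<.03)]
g=np.linalg.svd(t-t.mean(0),full_matrices=False)[2][2];t2=t[t[:,2]>.06]
print(len(t),t.mean(0),g,'x',np.percentile(t[:,0],[.5,1,99,99.5]),'z',np.percentile(t[:,2],[99,99.5,100]))
def cut(lo,hi): 
    r=t[(t[:,2]>lo)&(t[:,2]<hi)]; return np.percentile(r[:,0],[2,98]).round(4)
print(cut(.02,.04),cut(.07,.09))
a=-.1;ex=np.array([np.cos(a),np.sin(a),0]);ey=np.array([-np.sin(a),np.cos(a),0]);Z=np.array([0,0,1])
u=.296*ex+.955*Z;n=-.955*ex+.296*Z;K=np.array([.584,-.0905,.045])
print('u',u,'n',n,'TCP target',K+n*.0055+u*.1052, 'hover',K+n*.011+u*.165)
```

```text
880 [ 0.00063205 -0.00648105  0.05567732] [6.82895957e-04 9.99999132e-01 1.12711970e-03] x [-0.042265   -0.04196006  0.04192838  0.04262956] z [0.09773953 0.09877198 0.10034936]
[-0.0406  0.0419] [-0.0407  0.0407]
u [ 0.29452123 -0.02955069  0.955     ] n [-0.95022898  0.09534091  0.296     ] TCP target [ 0.60975737 -0.09308436  0.147094  ] hover [ 0.62214348 -0.09432711  0.205831  ]
```

>>> send_rows:
  deltas:
    - {"tx":28,"ty":-32,"tz":5,"wx":0.2,"wy":2,"wz":-0.1,"fingers":1}
    - {"tx":28,"ty":-32,"tz":5,"wx":0.2,"wy":2,"wz":-0.1,"fingers":1}
    - {"tx":28,"ty":-32,"tz":0,"wx":0.2,"wy":2,"wz":-0.1,"fingers":1}
    - {"tx":28,"ty":-32,"tz":0,"wx":0.2,"wy":2,"wz":-0.1,"fingers":1}
    - {"tx":28,"ty":-33,"tz":0,"wx":0.2,"wy":2.2,"wz":0,"fingers":1}
    - {"tx":28,"ty":-33,"tz":0,"wx":0.2,"wy":2.2,"wz":0,"fingers":1}
    - {"tx":30,"ty":-33,"tz":-9,"wx":0.2,"wy":2.2,"wz":0,"fingers":1}
    - {"tx":30,"ty":-33,"tz":-20,"wx":0.3,"wy":2.5,"wz":0,"fingers":1}
    - {"tx":0,"ty":0,"tz":-40,"wx":0,"wy":0,"wz":0,"fingers":1}
    - {"tx":0,"ty":0,"tz":0,"wx":0,"wy":0,"wz":0,"fingers":1}

```text
clock: 6.25
ee_pos: [0.6283, -0.0946, 0.2302]
tool_rot: [-0.116, 0.732, 0.663, -0.103]
wrist_force: [-0.6, 0.2, -1.6]
finger_gap: 0.12
gripper_force: 34.8
```

>>> send_rows:
  deltas:
    - {"tx":0,"ty":0,"tz":0,"wx":0,"wy":0,"wz":0,"fingers":1}
    - {"tx":0,"ty":0,"tz":0,"wx":0,"wy":0,"wz":0,"fingers":1}

```text
clock: 6.5
ee_pos: [0.6317, -0.0946, 0.2399]
tool_rot: [-0.109, 0.733, 0.664, -0.099]
wrist_force: [0.7, -0.3, -0.1]
finger_gap: 0.119
gripper_force: 34.8
```

```bash
cat > st.py <<'E'
from pad import *
a=-.1;ex=np.array([np.cos(a),np.sin(a),0]);ey=np.array([-np.sin(a),np.cos(a),0]);Z=np.array([0,0,1])
u=.296*ex+.955*Z;n=-.955*ex+.296*Z;K=np.array([.584,-.0905,.045])
E
python3 - <<'E'
from st import *
s=read_state();w,x,y,z=s['tool_rot'];M=R.from_quat([x,y,z,w]).as_matrix()
print(s['ee_pos'],M[:,1],M[:,2],'u',u,'n',n);d=s['ee_pos']-K;print('e: u,y,n',d@u,d@ey,d@n)
T=np.stack([ey,-n,-u],1);print('rotvec to fix deg',np.degrees(R.from_matrix(T@M.T).as_rotvec()))
c=cam('scene');W=cloud(c);hsv=cv2.cvtColor(c['image'],cv2.COLOR_BGR2HSV).astype(int)
k=(hsv[...,0]>=135)&(hsv[...,0]<=172)&(hsv[...,1]>75)
t=(W[k]-K)@np.stack([u,ey,n],1);t=t[(t[:,0]>.02)&(t[:,0]<.25)&(abs(t[:,1])<.06)&(abs(t[:,2])<.04)]
print(len(t),np.percentile(t,[1,50,99],axis=0))
tt=t[t[:,0]<d@u-.015];print(np.percentile(tt,[1,50,99],axis=0),np.linalg.svd(tt-tt.mean(0),full_matrices=False)[2][2])
E
```

```text
[ 0.63173134 -0.0946294   0.23990187] [ 0.95183706 -0.09407623 -0.2918148 ] [-0.29041109  0.02858823 -0.95647484] u [ 0.29452123 -0.02955069  0.955     ] n [-0.95022898  0.09534091  0.296     ]
e: u,y,n 0.2003112032766359 0.0006564171089410524 0.011941548014803507
rotvec to fix deg [ 0.03141179  0.25219131 -0.08692368]
1175 [[ 0.10061214 -0.04487727  0.01407031]
 [ 0.16393782  0.00069611  0.01878345]
 [ 0.23368896  0.04213217  0.03114257]]
[[ 9.93887912e-02 -4.52845584e-02  1.41817957e-02]
 [ 1.43210653e-01  6.68538594e-05  1.87145940e-02]
 [ 1.84563435e-01  4.20977208e-02  2.38950421e-02]] [ 0.00459993 -0.0069328   0.99996539]
```

>>> send_rows:
  deltas:
    - {"tx":5,"ty":-0.5,"tz":-1.5,"wx":0,"wy":0.2,"wz":0,"fingers":1}
    - {"tx":-10,"ty":1,"tz":-33,"wx":0,"wy":0,"wz":0,"fingers":1}
    - {"tx":-8,"ty":0.8,"tz":-26,"wx":0,"wy":0,"wz":0,"fingers":1}
    - {"tx":-4,"ty":0.4,"tz":-13,"wx":0,"wy":0,"wz":0,"fingers":1}
    - {"tx":-2,"ty":0.2,"tz":-7,"wx":0,"wy":0,"wz":0,"fingers":1}
    - {"tx":0,"ty":0,"tz":0,"wx":0,"wy":0,"wz":0,"fingers":1}
    - {"tx":0,"ty":0,"tz":0,"wx":0,"wy":0,"wz":0,"fingers":1}

```text
clock: 7.42
ee_pos: [0.613, -0.0932, 0.1581]
tool_rot: [-0.111, 0.733, 0.664, -0.101]
wrist_force: [-0.1, 0.4, -0.9]
finger_gap: 0.114
gripper_force: 34.9
```

```bash
cat > chk.py <<'E'
from st import *
def chk():
    s=read_state();d=s['ee_pos']-K;print(s['clock'],'e: u,y,n',d@u,d@ey,d@n,s['wrist_force'])
    c=cam('scene');W=cloud(c);hsv=cv2.cvtColor(c['image'],cv2.COLOR_BGR2HSV).astype(int)
    k=(hsv[...,0]>=135)&(hsv[...,0]<=172)&(hsv[...,1]>75)
    t=(W[k]-K)@np.stack([u,ey,n],1);t=t[(t[:,0]>-.01)&(t[:,0]<.2)&(abs(t[:,1])<.06)&(abs(t[:,2])<.04)]
    tt=t[t[:,0]<.09];print(len(t),np.percentile(tt,[1,50,99],axis=0).round(4),np.linalg.svd(tt-tt.mean(0),full_matrices=False)[2][2],'top',np.percentile(t[:,0],99.5))
    return c
if __name__=='__main__': chk()
E
python3 chk.py
```

```text
7.425 e: u,y,n 0.11664554947359272 0.00019161694118006328 0.005681509392534573 [-0.08464893  0.42615857 -0.9490352 ]
1076 [[ 0.0163 -0.0428  0.0082]
 [ 0.0527  0.0001  0.0128]
 [ 0.0894  0.0417  0.0173]] [ 0.00383433 -0.00332176  0.99998713] top 0.1942639252372465
```

>>> send_rows:
  deltas:
    - {"tx":-1.2,"ty":0.1,"tz":-3.8,"wx":0,"wy":0,"wz":0,"fingers":1}
    - {"tx":-1.2,"ty":0.1,"tz":-3.8,"wx":0,"wy":0,"wz":0,"fingers":1}
    - {"tx":0,"ty":0,"tz":0,"wx":0,"wy":0,"wz":0,"fingers":1}

```text
clock: 7.85
ee_pos: [0.6093, -0.0927, 0.1485]
tool_rot: [-0.113, 0.733, 0.663, -0.102]
wrist_force: [1.0, -0.2, -0.4]
finger_gap: 0.117
gripper_force: 34.9
```

>>> send_rows:
  deltas:
    - {"tx":-0.6,"ty":0.1,"tz":-1.9,"wx":0,"wy":0,"wz":0,"fingers":1}
    - {"tx":0,"ty":0,"tz":0,"wx":0,"wy":0,"wz":0,"fingers":1}

```text
clock: 8.1
ee_pos: [0.6094, -0.0928, 0.148]
tool_rot: [-0.112, 0.733, 0.664, -0.101]
wrist_force: [-0.7, 0.2, 1.9]
finger_gap: 0.115
gripper_force: 35.3
```

>>> send_rows:
  deltas:
    - {"tx":-0.6,"ty":0.1,"tz":-1.9,"wx":0,"wy":0,"wz":0,"fingers":1}
    - {"tx":0,"ty":0,"tz":0,"wx":0,"wy":0,"wz":0,"fingers":1}

```text
clock: 8.35
ee_pos: [0.6095, -0.093, 0.1479]
tool_rot: [-0.111, 0.733, 0.664, -0.101]
wrist_force: [-0.2, -0.6, 7.6]
finger_gap: 0.12
gripper_force: 36.1
```

>>> send_rows:
  deltas:
    - {"tx":0.3,"ty":0,"tz":1,"wx":0,"wy":0,"wz":0,"fingers":1}
    - {"tx":0,"ty":0,"tz":0,"wx":0,"wy":0,"wz":0,"fingers":0.6}
    - {"tx":0,"ty":0,"tz":0,"wx":0,"wy":0,"wz":0,"fingers":0.4}
    - {"tx":0,"ty":0,"tz":0,"wx":0,"wy":0,"wz":0,"fingers":0.2}
    - {"tx":0,"ty":0,"tz":0,"wx":0,"wy":0,"wz":0,"fingers":0}
    - {"tx":0,"ty":0,"tz":0,"wx":0,"wy":0,"wz":0,"fingers":0}

```text
clock: 9.1
ee_pos: [0.6088, -0.0926, 0.1463]
tool_rot: [-0.112, 0.733, 0.664, -0.101]
wrist_force: [-0.9, -0.1, -0.5]
finger_gap: 0.503
gripper_force: 0.0
```

```bash
python3 chk.py
```

```text
9.1 e: u,y,n 0.10408626288780856 0.00040204468819768255 0.0062152998371202695 [-0.93793761 -0.12162924 -0.45566647]
988 [[ 0.0099 -0.0436  0.007 ]
 [ 0.0505 -0.0007  0.0118]
 [ 0.0891  0.0416  0.0164]] [ 1.87108461e-02 -9.36961187e-04  9.99824498e-01] top 0.19049482561634107
```

>>> send_rows:
  deltas:
    - {"tx":12,"ty":-1.2,"tz":38,"wx":0,"wy":0,"wz":0,"fingers":-0.2}
    - {"tx":14,"ty":-1.4,"tz":45,"wx":0,"wy":0,"wz":0,"fingers":-0.5}
    - {"tx":0,"ty":0,"tz":30,"wx":-0.6,"wy":-5.7,"wz":0,"fingers":-1}
    - {"tx":-20,"ty":10,"tz":0,"wx":-0.6,"wy":-5.7,"wz":0,"fingers":-1}
    - {"tx":-30,"ty":15,"tz":0,"wx":-0.6,"wy":-5.7,"wz":0,"fingers":-1}
    - {"tx":-30,"ty":15,"tz":0,"wx":0,"wy":0,"wz":-9,"fingers":-1}
    - {"tx":-30,"ty":15,"tz":-10,"wx":0,"wy":0,"wz":-10,"fingers":-1}
    - {"tx":-30,"ty":15,"tz":-30,"wx":0,"wy":0,"wz":-10,"fingers":-1}
    - {"tx":-25,"ty":15,"tz":-40,"wx":0,"wy":0,"wz":-10,"fingers":-1}
    - {"tx":-13,"ty":6,"tz":-40,"wx":0,"wy":0,"wz":-10,"fingers":-1}

```text
clock: 10.4
ee_pos: [0.4559, -0.0036, 0.1386]
tool_rot: [-0.001, 0.954, 0.301, -0.001]
wrist_force: [0.6, -0.6, 0.3]
finger_gap: 0.997
gripper_force: 0.0
```

>>> send_rows:
  deltas:
    - {"tx":0,"ty":0,"tz":-30,"wx":0,"wy":0,"wz":0,"fingers":-1}
    - {"tx":0,"ty":0,"tz":0,"wx":0,"wy":0,"wz":0,"fingers":-1}
    - {"tx":0,"ty":0,"tz":0,"wx":0,"wy":0,"wz":0,"fingers":-1}

```text
clock: 10.78
ee_pos: [0.4578, -0.0044, 0.1109]
tool_rot: [-0.001, 0.953, 0.303, -0.0]
wrist_force: [0.1, -0.3, 0.4]
finger_gap: 1.003
gripper_force: 0.0
```

```bash
python3 chk.py
cat > clip.py <<'E'
from st import *
def clip():
    s=read_state();w,x,y,z=s['tool_rot'];M=R.from_quat([x,y,z,w]).as_matrix()
    print(s['ee_pos'],'yaw ty',np.degrees(np.arctan2(M[1,1],M[0,1])),'tz',M[:,2].round(4))
    c=cam('wrist');W=cloud(c);hsv=cv2.cvtColor(c['image'],cv2.COLOR_BGR2HSV).astype(int)
    k=(hsv[...,0]>=40)&(hsv[...,0]<=85)&(hsv[...,1]>75)&(W[...,2]>.02)&(W[...,2]<.04)&(abs(W[...,0]-.47)<.06)&(abs(W[...,1])<.06)
    q=W[k];best=None
    for a in np.radians(np.arange(25,45,.25)):
        uu=q[:,0]*np.cos(a)+q[:,1]*np.sin(a);v=-q[:,0]*np.sin(a)+q[:,1]*np.cos(a)
        e=v[uu>np.percentile(uu,92)].mean(); b=uu<np.percentile(uu,25); m=(v[b].max()+v[b].min())/2
        if best is None or abs(e-m)<best[0]: best=(abs(e-m),np.degrees(a),(e+m)/2,uu.min(),uu.max(),np.ptp(v[b]),a)
    a=best[-1];u0=(best[4]-.035+best[3]+.041)/2;p=np.array([u0*np.cos(a)-best[2]*np.sin(a),u0*np.sin(a)+best[2]*np.cos(a)])
    print(len(q),'pivot',p,'ang',best[1],'len',best[4]-best[3],'spread',best[5],'z',np.percentile(q[:,2],90))
    print('handle mid',p-.022*np.array([np.cos(a),np.sin(a)]))
    return c
E
python3 - <<'E'
from clip import *
c=clip();cv2.imwrite('pics/w4.png',cv2.resize(c['image'],(800,600)))
E
```

```text
10.775 e: u,y,n 0.0232774462367802 0.07304482013637058 0.14759614128504825 [ 0.13499617 -0.31291221  0.4453549 ]
895 [[ 0.0099 -0.0314  0.0064]
 [ 0.0477  0.0087  0.0118]
 [ 0.0895  0.0424  0.0161]] [-0.00565508  0.00334508 -0.99997842] top 0.1393317818421598
[ 0.45827706 -0.0045257   0.11143538] yaw ty -54.696322866936164 tz [-0.      0.0012 -1.    ]
1244 pivot [0.47667516 0.00878288] ang 33.5 len 0.07443188409657814 spread 0.04394039405240033 z 0.02978528055893846
handle mid [ 0.45832967 -0.00335973]
```

View pics/w4.png

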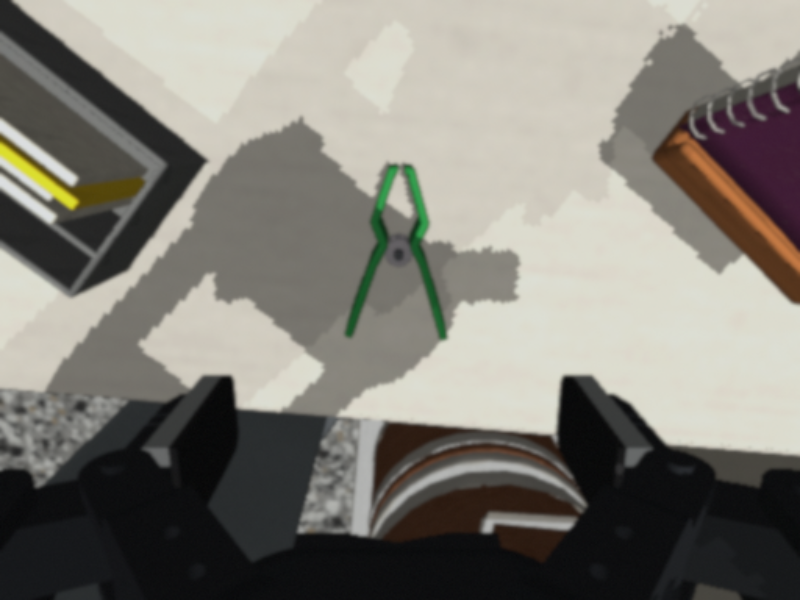

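>>> send_rows:
  deltas:
    - {"tx":0,"ty":1,"tz":-45,"wx":0,"wy":0,"wz":-1,"fingers":-1}
    - {"tx":0,"ty":0,"tz":-40,"wx":0,"wy":0,"wz":0,"fingers":-1}
    - {"tx":0,"ty":0,"tz":-15,"wx":0,"wy":0,"wz":0,"fingers":-1}
    - {"tx":0,"ty":0,"tz":-6,"wx":0,"wy":0,"wz":0,"fingers":-0.5}
    - {"tx":0,"ty":0,"tz":0,"wx":0,"wy":0,"wz":0,"fingers":-0.2}
    - {"tx":0,"ty":0,"tz":0,"wx":0,"wy":0,"wz":0,"fingers":-0.1}
    - {"tx":0,"ty":0,"tz":0,"wx":0,"wy":0,"wz":0,"fingers":-0.1}
  grip_force: 30

```text
clock: 11.75
ee_pos: [0.4577, -0.0033, 0.0045]
tool_rot: [-0.001, 0.956, 0.295, -0.0]
wrist_force: [-1.3, -1.2, -0.0]
finger_gap: 0.55
gripper_force: 0.0
```

>>> send_rows:
  deltas:
    - {"tx":0,"ty":0,"tz":0,"wx":0,"wy":0,"wz":0,"fingers":0.1}
    - {"tx":0,"ty":0,"tz":0,"wx":0,"wy":0,"wz":0,"fingers":0.2}
    - {"tx":0,"ty":0,"tz":0,"wx":0,"wy":0,"wz":0,"fingers":0.3}
    - {"tx":0,"ty":0,"tz":0,"wx":0,"wy":0,"wz":0,"fingers":0.4}
    - {"tx":0,"ty":0,"tz":0,"wx":0,"wy":0,"wz":0,"fingers":0.5}
    - {"tx":0,"ty":0,"tz":0,"wx":0,"wy":0,"wz":0,"fingers":0.7}
    - {"tx":0,"ty":0,"tz":0,"wx":0,"wy":0,"wz":0,"fingers":1}
    - {"tx":0,"ty":0,"tz":0,"wx":0,"wy":0,"wz":0,"fingers":1}
    - {"tx":0,"ty":0,"tz":0,"wx":0,"wy":0,"wz":0,"fingers":1}

```text
clock: 12.88
ee_pos: [0.4588, -0.0039, 0.0054]
tool_rot: [-0.0, 0.956, 0.295, 0.0]
wrist_force: [-1.1, -1.8, 8.4]
finger_gap: 0.247
gripper_force: 29.4
```

Run:
```python
from clip import *
print(read_state()['finger_gap'],read_state()['gripper_force'])
c=cam('wrist');cv2.imwrite('pics/w5.png',cv2.resize(c['image'],(800,600)))
```

```text
0.24735208437534492 29.416729509830475
```

View pics/w5.png

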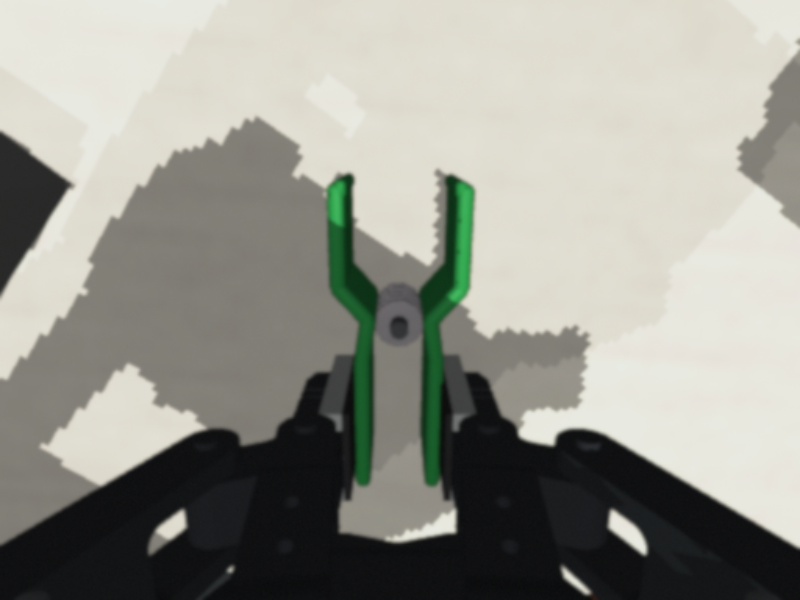

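>>> send_rows:
  deltas:
    - {"tx":0,"ty":0,"tz":10,"wx":0,"wy":0,"wz":0,"fingers":1}
    - {"tx":0,"ty":0,"tz":30,"wx":0,"wy":0,"wz":0,"fingers":1}
    - {"tx":0,"ty":0,"tz":50,"wx":0,"wy":0,"wz":0,"fingers":1}
    - {"tx":0,"ty":0,"tz":50,"wx":0,"wy":0,"wz":0,"fingers":1}
    - {"tx":0,"ty":0,"tz":50,"wx":0,"wy":0,"wz":0,"fingers":1}
    - {"tx":0,"ty":0,"tz":20,"wx":0,"wy":0,"wz":0,"fingers":1}
    - {"tx":0,"ty":0,"tz":0,"wx":0,"wy":0,"wz":0,"fingers":1}
    - {"tx":0,"ty":0,"tz":0,"wx":0,"wy":0,"wz":0,"fingers":1}

```text
clock: 13.92
ee_pos: [0.4555, -0.003, 0.2107]
tool_rot: [-0.002, 0.956, 0.295, -0.003]
wrist_force: [0.1, 0.2, -1.4]
finger_gap: 0.25
gripper_force: 29.5
```

```bash
cat > jaw.py <<'E'
from st import *
def jaw():
    s=read_state();w,x,y,z=s['tool_rot'];M=R.from_quat([x,y,z,w]).as_matrix()
    c=cam('wrist');W=cloud(c);hsv=cv2.cvtColor(c['image'],cv2.COLOR_BGR2HSV).astype(int)
    k=(hsv[...,0]>=40)&(hsv[...,0]<=85)&(hsv[...,1]>75)
    t=(W[k]-s['ee_pos'])@M;t=t[(abs(t[:,0])<.09)&(abs(t[:,1])<.04)&(abs(t[:,2])<.04)]
    print(s['clock'],s['ee_pos'],s['finger_gap'],s['gripper_force'],M[:,0].round(3),M[:,1].round(3),M[:,2].round(3))
    print('clip tool x',np.percentile(t[:,0],[.5,99.5]).round(4),'z',np.percentile(t[:,2],[1,10,50,99]).round(4))
    for sg in(1,-1):
        r=t[(t[:,1]*sg>0)&(t[:,0]>.02)];print('jaw',sg,'x max',np.percentile(r[:,0],99).round(4),'y',np.percentile(r[r[:,2]<np.percentile(r[:,2],40)][:,1],[2,50,98]).round(4),'yall',np.percentile(r[:,1],[1,99]).round(4))
    return c,s,M
if __name__=='__main__': jaw()
E
python3 jaw.py
```

```text
13.925 [ 0.45552543 -0.00298034  0.21072215] 0.2502575558723679 29.483962655067444 [ 0.826  0.564 -0.005] [ 0.564 -0.826 -0.006] [-0.007  0.003 -1.   ]
clip tool x [-0.0173  0.0585] z [-0.0293 -0.0241 -0.023  -0.0019]
jaw 1 x max 0.0583 y [0.0062 0.0134 0.0159] yall [0.0058 0.016 ]
jaw -1 x max 0.0587 y [-0.016  -0.0136 -0.0071] yall [-0.016  -0.0063]
```

Run:
```python
from st import *
for nm in('top','scene'):
    q=cloud(load(nm)).reshape(-1,3)
    if nm=='scene': q=cloud(cam('scene')).reshape(-1,3)
    for z0,z1 in((.03,.1),(.1,.2),(.2,.4),(.4,.8)):
        k=q[(q[:,2]>z0)&(q[:,2]<z1)&(q[:,1]<-.14)&(q[:,1]>-.42)&(q[:,0]>.45)&(q[:,0]<.85)]
        if len(k):
            d=np.hypot(k[:,0]-.60,k[:,1]+.2375);i=d.argsort()[:1];print(nm,z0,len(k),d[i],k[i].round(3), 'xmin',k[k[:,0].argmin()].round(3))
```

```text
top 0.03 1327 [0.1274813] [[ 0.712 -0.299  0.078]] xmin [ 0.637 -0.42   0.056]
top 0.1 1892 [0.13089909] [[ 0.72  -0.289  0.104]] xmin [ 0.649 -0.42   0.114]
top 0.2 2777 [0.18157717] [[ 0.698 -0.39   0.22 ]] xmin [ 0.649 -0.419  0.258]
top 0.4 12067 [0.18127798] [[ 0.703 -0.386  0.428]] xmin [ 0.648 -0.419  0.409]
scene 0.03 1448 [0.12628967] [[ 0.715 -0.29   0.06 ]] xmin [ 0.628 -0.416  0.034]
scene 0.1 1210 [0.09572328] [[ 0.599 -0.142  0.136]] xmin [ 0.593 -0.14   0.119]
scene 0.2 2058 [0.17504826] [[ 0.68  -0.393  0.374]] xmin [ 0.644 -0.419  0.356]
scene 0.4 3228 [0.17451683] [[ 0.674 -0.396  0.441]] xmin [ 0.64  -0.419  0.48 ]
```

>>> send_rows:
  deltas:
    - {"tx":2.5,"ty":-36.5,"tz":0,"wx":0,"wy":0,"wz":8,"fingers":1}
    - {"tx":2.5,"ty":-36.5,"tz":0,"wx":0,"wy":0,"wz":8.4,"fingers":1}
    - {"tx":2.5,"ty":-36.5,"tz":0,"wx":0,"wy":0,"wz":8.4,"fingers":1}
    - {"tx":2.5,"ty":-36.5,"tz":0,"wx":0,"wy":0,"wz":8.4,"fingers":1}
    - {"tx":2.5,"ty":-36.5,"tz":0,"wx":0,"wy":0,"wz":8.4,"fingers":1}
    - {"tx":2.5,"ty":-36.5,"tz":0,"wx":0,"wy":0,"wz":8.4,"fingers":1}
    - {"tx":30,"ty":0,"tz":0,"wx":0.4,"wy":4.3,"wz":0,"fingers":1}
    - {"tx":30,"ty":0,"tz":0,"wx":0.4,"wy":4.3,"wz":0,"fingers":1}
    - {"tx":30,"ty":0,"tz":0,"wx":0.4,"wy":4.3,"wz":0,"fingers":1}
    - {"tx":30,"ty":0,"tz":0,"wx":0.5,"wy":4.2,"wz":0,"fingers":1}

```text
clock: 15.28
ee_pos: [0.5922, -0.2219, 0.2112]
tool_rot: [-0.114, 0.732, 0.663, -0.103]
wrist_force: [1.2, -0.8, 0.1]
finger_gap: 0.247
gripper_force: 29.6
```

>>> send_rows:
  deltas:
    - {"tx":0,"ty":0,"tz":0,"wx":0,"wy":0,"wz":0,"fingers":1}
    - {"tx":0,"ty":0,"tz":0,"wx":0,"wy":0,"wz":0,"fingers":1}
    - {"tx":0,"ty":0,"tz":0,"wx":0,"wy":0,"wz":0,"fingers":1}

```text
clock: 15.65
ee_pos: [0.5909, -0.2222, 0.2138]
tool_rot: [-0.111, 0.733, 0.663, -0.102]
wrist_force: [0.1, -0.1, -0.3]
finger_gap: 0.246
gripper_force: 29.7
```

```bash
python3 jaw.py
cat > rel.py <<'E'
from st import *
s=read_state();w,x,y,z=s['tool_rot'];M=R.from_quat([x,y,z,w]).as_matrix()
d=s['ee_pos']-K;print(s['clock'],s['ee_pos'],'e: u,y,n',d@u,d@ey,d@n,'fix rot',np.degrees(R.from_matrix(np.stack([ey,-n,-u],1)@M.T).as_rotvec()).round(2))
for yy in(-.130,-.0855): print('delta mm to',yy,((K+u*.093+ey*yy+n*.006-s['ee_pos'])*1000).round(1))
E
python3 rel.py
```

```text
15.65 [ 0.59092996 -0.22223669  0.21375012] 0.24551481915386061 29.6726194024086 [ 0.099  0.995 -0.002] [ 0.95  -0.095 -0.298] [-0.297  0.028 -0.954]
clip tool x [-0.017   0.0592] z [-0.0288 -0.0237 -0.0226 -0.001 ]
jaw 1 x max 0.0589 y [0.0058 0.0127 0.0154] yall [0.0052 0.0155]
jaw -1 x max 0.0592 y [-0.0167 -0.0142 -0.0074] yall [-0.017 -0.007]
15.7 [ 0.59102806 -0.2222991   0.21412813] e: u,y,n 0.16748202859352943 -0.13043901836239144 0.03081781685366416 fix rot [ 0.1  -0.11 -0.05]
delta mm to -0.13 [  1.7   0.3 -78.5]
delta mm to -0.0855 [  6.1  44.6 -78.5]
```

>>> send_rows:
  deltas:
    - {"tx":0.7,"ty":0.3,"tz":-35,"wx":0,"wy":0,"wz":0,"fingers":1}
    - {"tx":1,"ty":0,"tz":-35,"wx":0,"wy":0,"wz":0,"fingers":1}
    - {"tx":0,"ty":0,"tz":-8,"wx":0,"wy":0,"wz":0,"fingers":1}
    - {"tx":0,"ty":0,"tz":0,"wx":0,"wy":0,"wz":0,"fingers":1}
    - {"tx":0,"ty":0,"tz":0,"wx":0,"wy":0,"wz":0,"fingers":1}

```text
clock: 16.32
ee_pos: [0.5945, -0.2224, 0.1377]
tool_rot: [-0.11, 0.733, 0.664, -0.101]
wrist_force: [0.1, -0.7, -0.2]
finger_gap: 0.247
gripper_force: 29.7
```

```bash
python3 rel.py
cat > edge.py <<'E'
from jaw import *
c,s,M=jaw();W=cloud(c);t=(W-s['ee_pos'])@M
# pad top: points near expected top plane
du=(s['ee_pos']-K)@u; zt=-(.138-du)
k=(abs(t[...,2]-zt)<.006)&(abs(t[...,1])<.03)&(t[...,0]>.03)&(t[...,0]<.25)
r=t[k];print('padtop n',k.sum())
if len(r):
    print('tool y',np.percentile(r[:,1],[2,50,98]).round(4),'x',np.percentile(r[:,0],[1,99]).round(4),'z',np.median(r[:,2]),'exp',zt)
    for a in np.arange(.03,.2,.02):
        b=r[abs(r[:,0]-a)<.01]; 
        if len(b)>10: print(a.round(2),np.percentile(b[:,1],[3,50,97]).round(4))
E
python3 edge.py
```

```text
16.325 [ 0.59445319 -0.22244511  0.13772901] e: u,y,n 0.09553395802118993 -0.13024235542639478 0.00493509910594993 fix rot [ 0.16  0.02 -0.07]
delta mm to -0.13 [-1.7  0.4 -2.1]
delta mm to -0.0855 [ 2.7 44.7 -2.1]
16.325 [ 0.59445319 -0.22244511  0.13772901] 0.24676564129640152 29.658257961273193 [ 0.099  0.995 -0.003] [ 0.951 -0.095 -0.295] [-0.294  0.027 -0.955]
clip tool x [-0.0168  0.0593] z [-0.0285 -0.0238 -0.0226 -0.0019]
jaw 1 x max 0.059 y [0.0055 0.0128 0.0153] yall [0.0052 0.0155]
jaw -1 x max 0.0593 y [-0.0165 -0.0141 -0.0075] yall [-0.0168 -0.0069]
padtop n 1286
tool y [-0.0055 -0.0001  0.0052] x [0.084  0.0907] z -0.04363873878173612 exp -0.042466041978810085
0.09 [-0.0054 -0.0001  0.005 ]
```

>>> send_rows:
  deltas:
    - {"tx":0.7,"ty":0,"tz":-0.4,"wx":0,"wy":0,"wz":0,"fingers":1}
    - {"tx":1,"ty":10,"tz":0,"wx":0,"wy":0,"wz":0,"fingers":1}
    - {"tx":0.8,"ty":8,"tz":0,"wx":0,"wy":0,"wz":0,"fingers":1}
    - {"tx":0,"ty":0,"tz":0,"wx":0,"wy":0,"wz":0,"fingers":1}
    - {"tx":0,"ty":0,"tz":0,"wx":0,"wy":0,"wz":0,"fingers":1}

```text
clock: 17.0
ee_pos: [0.596, -0.2038, 0.135]
tool_rot: [-0.111, 0.733, 0.664, -0.102]
wrist_force: [0.3, 0.6, -1.1]
finger_gap: 0.248
gripper_force: 29.7
```

```bash
python3 rel.py; python3 edge.py
```

```text
17.0 [ 0.59604582 -0.2037618   0.13498435] e: u,y,n 0.09282977255940203 -0.11149338250642975 0.004390594226176236 fix rot [ 0.08 -0.17 -0.1 ]
delta mm to -0.13 [ -3.3 -18.3   0.6]
delta mm to -0.0855 [ 1.1 26.   0.6]
17.0 [ 0.59604582 -0.2037618   0.13498435] 0.24847039172020136 29.65441346168518 [ 0.098  0.995 -0.002] [ 0.95  -0.094 -0.299] [-0.297  0.028 -0.954]
clip tool x [-0.0166  0.0593] z [-0.0287 -0.0237 -0.0226 -0.0016]
jaw 1 x max 0.0591 y [0.0055 0.0127 0.0153] yall [0.0052 0.0156]
jaw -1 x max 0.0593 y [-0.0166 -0.0142 -0.0075] yall [-0.0167 -0.0069]
padtop n 4214
tool y [-0.0061 -0.0009  0.0046] x [0.0657 0.0899] z -0.04635281669402967 exp -0.04517022744059798
0.07 [-0.006  -0.0006  0.0044]
0.09 [-0.006  -0.0009  0.0045]
```

>>> send_rows:
  deltas:
    - {"tx":0.8,"ty":8,"tz":0,"wx":0,"wy":0,"wz":0,"fingers":1}
    - {"tx":0.8,"ty":8,"tz":0,"wx":0,"wy":0,"wz":0,"fingers":1}
    - {"tx":0.7,"ty":7,"tz":0,"wx":0,"wy":0,"wz":0,"fingers":1}
    - {"tx":0,"ty":0,"tz":0,"wx":0,"wy":0,"wz":0,"fingers":1}
    - {"tx":0,"ty":0,"tz":0,"wx":0,"wy":0,"wz":0,"fingers":1}

```text
clock: 17.68
ee_pos: [0.5984, -0.1809, 0.135]
tool_rot: [-0.111, 0.733, 0.664, -0.102]
wrist_force: [-0.5, 0.4, -1.3]
finger_gap: 0.247
gripper_force: 29.7
```

```bash
python3 rel.py; python3 edge.py
python3 - <<'E'
from chk import *
c=chk();a=c['image'][140:260,200:360];w=load('wrist')['image']
cv2.imwrite('pics/f.png',np.hstack([cv2.resize(a,(400,300)),cv2.resize(w,(400,300))]))
E
```

```text
17.675 [ 0.59835907 -0.18090244  0.13501988] e: u,y,n 0.09286949301982182 -0.08851728498878354 0.004382431123885237 fix rot [ 0.08 -0.16 -0.09]
delta mm to -0.13 [ -5.6 -41.1   0.6]
delta mm to -0.0855 [-1.2  3.2  0.6]
17.675 [ 0.59835907 -0.18090244  0.13501988] 0.24712340034430968 29.65413272380829 [ 0.098  0.995 -0.002] [ 0.95  -0.094 -0.299] [-0.297  0.028 -0.954]
clip tool x [-0.0166  0.0593] z [-0.0285 -0.0238 -0.0226 -0.002 ]
jaw 1 x max 0.0591 y [0.0055 0.0127 0.0152] yall [0.0052 0.0156]
jaw -1 x max 0.0593 y [-0.0165 -0.0142 -0.0075] yall [-0.0167 -0.0069]
padtop n 7382
tool y [-0.0061 -0.0009  0.0046] x [0.0431 0.0897] z -0.04634540700340037 exp -0.04513050698017819
0.05 [-0.0061 -0.0009  0.0044]
0.07 [-0.006  -0.0009  0.0045]
0.09 [-0.006  -0.0006  0.0045]
17.725 e: u,y,n 0.09286441018024748 -0.08864997255596524 0.004393716041900085 [ 0.59902241 -0.24292992 -0.01299186]
1065 [[ 0.0094 -0.0416  0.0072]
 [ 0.0499 -0.      0.0119]
 [ 0.0889  0.0411  0.0173]] [0.01092763 0.00350603 0.99993415] top 0.1401415999167896
```

View pics/f.png

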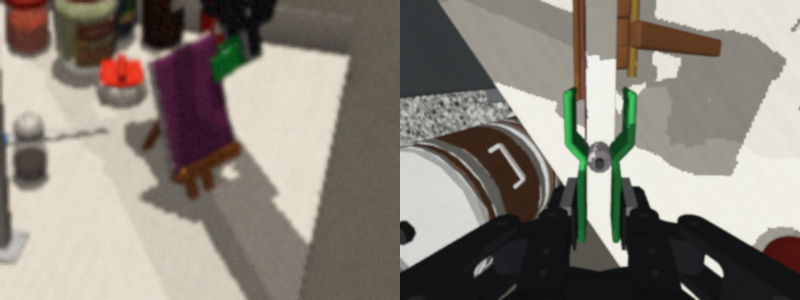

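>>> send_rows:
  deltas:
    - {"tx":0.2,"ty":2,"tz":0,"wx":0,"wy":0,"wz":0,"fingers":1}
    - {"tx":0,"ty":0,"tz":0,"wx":0,"wy":0,"wz":0,"fingers":1}
    - {"tx":0,"ty":0,"tz":0,"wx":0,"wy":0,"wz":0,"fingers":1}
    - {"tx":0,"ty":0,"tz":0,"wx":0,"wy":0,"wz":0,"fingers":1}

```text
clock: 18.27
ee_pos: [0.5985, -0.1789, 0.135]
tool_rot: [-0.111, 0.733, 0.664, -0.102]
wrist_force: [0.5, 0.6, -1.4]
finger_gap: 0.247
gripper_force: 29.7
```

```bash
python3 edge.py; python3 -c "
from rig import *
print(hand_in())"
```

```text
18.275 [ 0.59852902 -0.17894199  0.13502891] 0.24670600325157566 29.654080867767334 [ 0.099  0.995 -0.002] [ 0.95  -0.095 -0.299] [-0.297  0.028 -0.954]
clip tool x [-0.0167  0.0593] z [-0.0285 -0.0237 -0.0226 -0.0022]
jaw 1 x max 0.0592 y [0.0055 0.0129 0.0153] yall [0.0052 0.0156]
jaw -1 x max 0.0593 y [-0.0165 -0.0142 -0.0074] yall [-0.0167 -0.0069]
padtop n 7619
tool y [-0.0061 -0.0009  0.0046] x [0.0413 0.0897] z -0.04631932029943884 exp -0.045129763808258325
0.05 [-0.0061 -0.0009  0.0044]
0.07 [-0.006  -0.0009  0.0045]
0.09 [-0.006  -0.0007  0.0045]
the job is handed in; nothing more can be done
None
```

The job was handed in at 18.3 s: the pad stands centred on the easel, and the arm holds the green clip fully open around the upper half of its right-hand edge, reaching about 18 mm over the paper with about 6 mm clear on each side.

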